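Close up the bench socket chest

TASK

Close up the green socket chest by pushing only, with the fingertips and from the outside: first push both the red and the blue drawer fully home, and only then swing the lid gently down until it is fully shut. Do not take hold of anything or reach into the drawers or the inside of the lid, and leave the bottle, the tin and the hammer where they are.

Things in the scene. Friction and masses are not known exactly. Their poses are not given: they have to be found in the camera images.
- chest: Green steel bench chest, fixed to the bench. 170 mm deep (its x), 260 mm wide (its y), 98 mm high without lid. Origin: centre of its underside; its -x side is the front with two drawers side by side, centred 60.5 mm either side of its middle; its +x side is the back with the lid hinge; z up. Its top is a shallow open tray of sockets that the lid covers.
- red_drawer_front (a point): On the outer face of the red drawer's front (the chest's +y drawer), middle of its width, 52 mm above the bench. Flat front 113 mm wide, 22 to 74 mm above the bench, 8 mm thick; a lip pull 60 mm wide sticks out 12 mm, 28 to 34 mm above the bench. Axes as the chest's: push along +x to shut. Shut, it is flush with the chest's front, 85 mm before the chest's origin.
- blue_drawer_front (a point): The same point on the blue drawer (the chest's -y drawer), which is identical. Behind each front is an open-topped tray 130 mm long, whose inside is not to be touched.
- red_drawer (a joint): How far the red drawer stands out, m: 0 shut (hard stop), grows as it comes out, at most 0.1. Slides with about 2 N of friction and stays where it is left.
- blue_drawer (a joint): The same for the blue drawer.
- lid (a joint): Lid angle, rad: 0 shut (lying level on the chest, hard stop), grows as it opens; 1.57 is upright, 1.6 the stop. The hinge is stiff (about 0.6 N m of friction): the lid stays at any angle and must be pushed all the way down.
- lid_hinge (a point): Middle of the lid's hinge axis, which runs along the chest's y at its back top edge, 85 mm behind the chest's origin and 98 mm above the bench. Its axes are the lid's: when shut they equal the chest's. The lid's inner side has a grey foam lining filling it, level with its rim, not to be touched.
- lid_edge (a point): Middle of the lid's free edge, on its outer face (upper when shut). Green flat lid 264 mm wide, 174 mm from hinge axis to free edge; its outer face lies 18 mm outside the hinge axis (116 mm above the bench when shut). Axes as lid_hinge: -x from hinge to free edge, +z out of the outer face. Open, the outer face looks away from the robot and up.
- bottle: White plastic bottle with a red cap, 56 mm across, 170 mm high, standing loose at one side of the chest. Origin: centre of its underside. Leave alone.
- tin: Tin with a yellow label, 68 mm across, 90 mm high, standing loose at the other side of the chest. Origin: centre of its underside. Leave alone.
- hammer: Hammer with a red handle, 280 mm long, lying loose to the left of the chest, along its x. Origin: under the middle. Leave alone.

How it is judged:
On the way, in this order (a step that is already met when the one before it is completed fails the run):
1. both drawers are fully shut while the lid still stands open (value of joint each of red_drawer, blue_drawer below 0.005 m and value of joint lid above 0.8 rad), for 0.2 s.
2. the lid is shut, the drawers still being shut (value of joint each of red_drawer, blue_drawer below 0.005 m and value of joint lid below 0.04 rad), for 0.2 s.
At the end, for the whole second after the job is handed in: Both drawers within 5 mm of fully shut, the lid within 0.04 rad (7 mm at its free edge) of fully shut, and the bottle, tin and hammer within 20 mm of where they stood (all of step 2 and distance of each of bottle, tin, hammer from where it was at the start of the episode below 0.02 m); the robot touches nothing.
It fails at once if the lid is slammed: it swings faster than 3 rad/s (velocity of joint lid below -3 rad/s).
It fails at once if the fingers take hold of the lid or a drawer, touching its inner side with more than 2 N (contact force between the fingers and lid_c4 above 2 N or contact force between the fingers and red_drawer_c3 above 2 N or contact force between the fingers and red_drawer_c5 above 2 N or contact force between the fingers and blue_drawer_c3 above 2 N or contact force between the fingers and blue_drawer_c5 above 2 N).
It fails at once if the bottle, tin or hammer is lifted, carried or knocked more than 20 mm (distance of any of bottle, tin, hammer from where it was at the start of the episode above 0.02 m).
It also fails if it takes over 56 s, if anything falls off the work surface, if the arm or the gripper's body presses on something with over 40 N, if the wrist force passes 120 N, or if a joint passes its speed limit or range.

ROBOT

A 6-joint arm with a two-finger parallel gripper is mounted at the origin on the work surface. World frame = base frame: x ahead of the robot, y to its left, z up, the work surface at z = 0. Lengths are in m, angles in rad, forces in N, time in s.
With the tool pointing down it reaches from about 0.3 to 0.85 m from the base axis. Payload 4.2 kg.
Tool frame: the origin (TCP) lies on the centre line of the jaws, within the pads' length; the fingertips stand 22 mm ahead of it and the grasp point (between the pads) lies 3 mm ahead of it; z points along the fingers, y is the line along which they close (so a half turn about z gives the same grasp; the last joint's range is limited). The gripper opens to 91 mm and grips with 3 to 60 N. Pads are 32 mm wide; open, the fingers measure 118 mm over their backs; the gripper's body (76 mm by 178 mm) begins 60 mm behind the grasp point.
Start: joints at [-1.122, 0.32, 1.565, -0, 1.257, -0.02], TCP at [0.26, -0.513, 0.236] pointing down, gripper open.
Joint ranges: [-3.11, 3.11], [-0.84, 2.01], [0.21, 2.61], [-1.34, 4.49], [0.05, 2.63], [-2.56, 2.56]. Speed limits (rad/s): [2.57, 2.57, 3.14, 3.14, 3.14, 3.14].

INTERFACE

Orientations are given as a unit quaternion [w, x, y, z].
In Python, from workcell import status, capture, camera_info, order, masks_of, landmark_of gives the robot as it stands.
- The arm moves only by the tool drive_tool, never from a script. Its argument "rows" is a list of rows, each a list of 7 numbers: the turn, a rotation vector about the tool's x, y, z in rad, then the shift along the tool's x, y, z in cm, then the finger opening in cm, from 0 to 9.12. A call has 1 to 10 rows; each row is the pose to reach, as a shift and turn from the pose commanded when the call began, along the tool's axes at that moment; what a row does not reach only later rows make up. A row lasts 1/12 s, in which the tool goes at most 41.7 mm and 7.16 degrees, less where a joint would pass 70% of its speed; a pose out of reach is approached as far as the arm can. A call with a gripper value outside its range is refused whole. The fingers move at their own pace and stop on an object; "grip_force" is the grip in N (left out, the last holds). Time passes only in rows, so rows that repeat a pose let the fingers close. It gives the time, the measured TCP pose, the force, the opening and the grip force at its end, in the units of the state.
- status.observe(): the state, without advancing time (a new reading comes with each control period).
- capture(name): name is "scene" or "top" or "wrist"; returns the picture (400x640x3 uint8, red, green, blue); there is no depth.
- camera_info(name): a dict with "fovy" (degrees; the focal length in pixels is half the picture's height over the tangent of half this angle, whatever the lens; pixels are square), "cx", "cy" (the principal point, pixels), "R" (3x3) and "t" (3): a world point X has camera coordinates R X + t. Camera axes: x right, y down, z forward; pixel columns grow to the right and rows downward; lengths in m; the calibration is good to about 2 mm. A picture is of the moment at which its call begins: read the wrist's pose just before it. camera_info takes no time and is no camera call; for the wrist camera it gives the pose at the moment of the call.
- order.hand_in(): hands the job in; it is judged then, once.
Trained networks look in the newest picture that a camera, given by its name, has taken for a name from the list of things; names that differ only in an ending like _2 or _b are one class to them, and where a whole thing is asked for, a point or a joint stands for the part that bears it (a point fixed in the world has none). Each returns a list of dicts, best first, with "score" (0 to 1); they miss things now and then, are a little off and sometimes report something else, mostly with a low value. They report only what shows in the picture. A call takes as long as a camera call.
- masks_of(query, camera): "region" (400x640 bool, what is visible of it) and "bbox" ([left, top, right, bottom] in pixels, round what is visible of it).
- landmark_of(query, camera): "point" ([column, row] in pixels: a listed point, or the origin of a listed thing).
The state is a dict: "clock": time; "joint_pos": joint angles; "qvel": joint speeds; "tau": joint torques, N m; "ee_pos": TCP position; "eef_rot": TCP orientation; "wrist_force": force on the tool from outside, world axes, zero at the start; "moment": the same for the moment, N m; "finger_gap": finger opening in m; "gripper_force": force on a finger pad.
Only numpy, scipy, OpenCV 4.12 (cv2) and the standard library are available. Lean on these libraries where they do the work, as an engineer would, in place of code of your own. Each camera call takes 0.05 s, during which the arm holds its last target. There are 200 camera calls.

## Working session

There is one attempt and no reset: what is moved stays moved. The work goes in short steps, Python scripts to look and compute and a tool call to move; the robot and the scene stay as the last step left them, time stands still between calls to the robot, and variables do not carry over. Pictures are saved under pics/ and viewed, at most 10 in all, crops included, and the job is handed in when it is done.

Besides the shell and the picture viewer there is one more tool, called after ">>>" by a JSON object that holds its "op" and its "data", one argument or row to a line. drive_tool: Moves the arm, as the interface text tells. Its arguments: {"type":"object","properties":{"rows":{"type":"array","items":{"type":"array","items":{"type":"number"}}},"grip_force":{"type":"number"}},"required":["rows"]}

```bash
mkdir -p pics
cat > h.py <<'E'
import numpy as np, cv2
from workcell import status, capture, camera_info, order, masks_of, landmark_of
def K(n):
    c=camera_info(n); f=200/np.tan(np.radians(c['fovy'])/2); return c,f
def ray(n,p):
    c,f=K(n); R=np.array(c['R']);t=np.array(c['t'])
    d=R.T@np.array([(p[0]-c['cx'])/f,(p[1]-c['cy'])/f,1]); return -R.T@t,d/np.linalg.norm(d)
def onz(n,p,z):
    o,d=ray(n,p); return o+d*(z-o[2])/d[2]
def tri(obs):
    A=np.zeros((3,3));b=np.zeros(3)
    for n,p in obs:
        o,d=ray(n,p);M=np.eye(3)-np.outer(d,d);A+=M;b+=M@o
    X=np.linalg.solve(A,b); return X,[round(float(np.linalg.norm((np.eye(3)-np.outer(ray(n,p)[1],ray(n,p)[1]))@(X-ray(n,p)[0]))),4) for n,p in obs]
def proj(n,X):
    c,f=K(n);q=np.array(c['R'])@np.array(X)+np.array(c['t']);return np.array([c['cx']+f*q[0]/q[2],c['cy']+f*q[1]/q[2]])
E
python3 - <<'E'
from h import *
np.set_printoptions(precision=4,suppress=True)
ims=[capture(n) for n in('scene','top')]
cv2.imwrite('pics/a.png',cv2.cvtColor(np.vstack(ims)[:, :],cv2.COLOR_RGB2BGR)[::1])
for i,n in enumerate(('scene','top')): cv2.imwrite(f'pics/{n}.png',cv2.cvtColor(ims[i],cv2.COLOR_RGB2BGR))
for q in ['chest','red_drawer_front','blue_drawer_front','lid_hinge','lid_edge','bottle','tin','hammer']:
    obs=[]
    for n in('scene','top'):
        r=landmark_of(q,n)
        if r: print(q,n,np.array(r[0]['point']),round(r[0]['score'],2)); obs.append((n,r[0]['point']))
    if len(obs)==2: print('   ',*tri(obs))
for n in('scene','top'): print(n,K(n)[0]['fovy'],ray(n,(320,200)))
print(status.observe())
E
```

```text
chest scene [309.4 203.2] 0.68
chest top [335.6 202.8] 0.87
    [0.5796 0.0547 0.0089] [0.0049, 0.0049]
red_drawer_front scene [363.3 189.5] 0.98
red_drawer_front top [318.5 253.4] 0.55
    [0.4386 0.0992 0.0631] [0.0007, 0.0007]
blue_drawer_front scene [331.7 160.8] 0.59
blue_drawer_front top [363.7 242.1] 0.97
    [ 0.4745 -0.025   0.0463] [0.0034, 0.0034]
lid_hinge scene [279.1 196.2] 0.55
lid_hinge top [332.6 163.5] 0.86
    [0.6644 0.0689 0.121 ] [0.0065, 0.0065]
lid_edge scene [278.9 159.7] 0.66
lid_edge top [341.4 156.2] 0.66
    [0.6495 0.0536 0.2514] [0.0066, 0.0066]
bottle scene [330.6 272.8] 0.84
bottle top [258.8 196.4] 0.74
    [0.5977 0.2691 0.0153] [0.0004, 0.0004]
tin scene [276.  145.4] 0.78
tin top [416.7 198.3] 0.98
    [ 0.5993 -0.1807 -0.0132] [0.005, 0.005]
hammer scene [367.1 333.8] 0.56
hammer top [201.1 210.3] 0.85
    [ 0.5641  0.4365 -0.0198] [0.0037, 0.0037]
scene 43.54382531752642 (array([0.7885, 0.7082, 1.1915]), array([-0.1775, -0.4738, -0.8626]))
top 50.203421909271306 (array([0.4021, 0.1044, 1.2036]), array([ 0.1564, -0.0068, -0.9877]))
{'clock': 0.9, 'joint_pos': array([-1.122 ,  0.3196,  1.5645, -0.    ,  1.2574, -0.02  ]), 'qvel': array([ 0.0005, -0.0009,  0.    , -0.0003, -0.001 ,  0.    ]), 'tau': array([  0.001 , -41.2334, -23.2234,   0.0728,   0.0377,   0.    ]), 'ee_pos': array([ 0.2598, -0.513 ,  0.236 ]), 'eef_rot': array([0.0001, 0.9727, 0.2322, 0.    ]), 'wrist_force': array([ 0.3248, -0.0824,  0.6861]), 'moment': array([-0.0126, -0.0197,  0.0461]), 'gripper_force': 0.0, 'finger_gap': 0.09114075691178322}
```

View pics/scene.png

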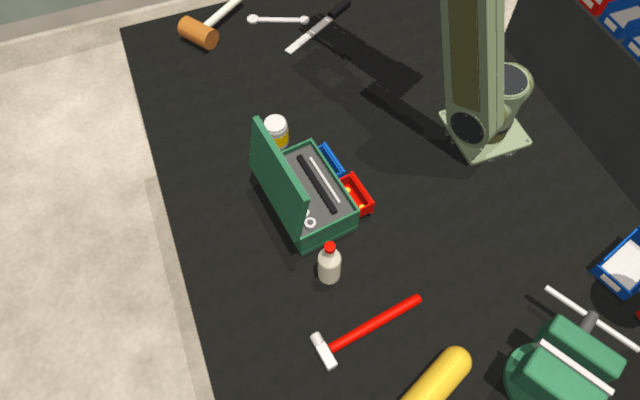

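View pics/top.png

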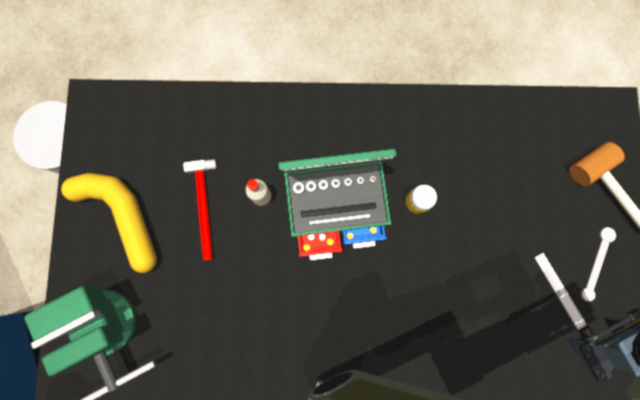

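The scene picture shows the chest with its lid nearly upright, the hinge on the far side. The red drawer stands out further (front at about 363,189) than the blue one (331,161). The top picture shows the chest rim from about (291,235) to (388,222), the bottle at (259,192), the tin at (422,198) and the hammer at (203,210). I'll refine the chest pose from the top view.

```bash
cat >> h.py <<'E'
def ch(p,X):  # chest -> world, p=(x,y,yaw)
    c,s=np.cos(p[2]),np.sin(p[2]);X=np.array(X,float);return np.array([p[0]+c*X[0]-s*X[1],p[1]+s*X[0]+c*X[1],X[2]])
def lidpt(th,r,y,h=.018): return [.085-r*np.cos(th)+h*np.sin(th),y,.098+r*np.sin(th)+h*np.cos(th)]
E
cat > ov.py <<'E'
from h import *
def overlay(im,n,p,r,b,th,box,s,out):
    x0,y0,x1,y1=box; v=cv2.resize(cv2.cvtColor(im[y0:y1,x0:x1],cv2.COLOR_RGB2BGR),None,fx=s,fy=s,interpolation=cv2.INTER_CUBIC)
    def L(P,col): 
        q=[tuple(int(a) for a in ((proj(n,ch(p,X))-[x0,y0]+.5)*s)) for X in P]
        for a,c in zip(q,q[1:]): cv2.line(v,a,c,col,1)
    z=.098;L([(-.085,-.13,z),(-.085,.13,z),(.085,.13,z),(.085,-.13,z),(-.085,-.13,z)],(0,255,255))
    L([(-.085,-.13,0),(-.085,.13,0),(.085,.13,0)],(255,255,0))
    for c,d in((.0605,r),(-.0605,b)):
        x=-.085-d;L([(x,c-.0565,.074),(x,c+.0565,.074),(x,c+.0565,.022),(x,c-.0565,.022),(x,c-.0565,.074)],(255,0,255))
    L([lidpt(th,0,.132),lidpt(th,.174,.132),lidpt(th,.174,-.132),lidpt(th,0,-.132),lidpt(th,0,.132)],(255,255,255))
    cv2.imwrite(out,v)
E
python3 - <<'E'
from ov import *
from scipy.optimize import least_squares
im={n:capture(n) for n in('scene','top')}
obs=[]
for q in ['chest','red_drawer_front','blue_drawer_front','lid_hinge','lid_edge']:
    for n in im:
        r=landmark_of(q,n)
        if r: obs.append((q,n,r[0]['point'],r[0]['score']))
def M(v,q):
    p=v[:3]
    return ch(p,{'chest':(0,0,0),'red_drawer_front':(-.085-v[3],.0605,.052),'blue_drawer_front':(-.085-v[4],-.0605,.052),'lid_hinge':(.085,0,.098),'lid_edge':lidpt(v[5],.174,0)}[q])
f=lambda v:np.concatenate([(proj(n,M(v,q))-pt) for q,n,pt,s in obs])
s=least_squares(f,[.58,.055,.13,.05,.03,1.4],loss='soft_l1')
print(s.x.round(4),f(s.x).reshape(-1,2).round(1).tolist())
v=s.x
overlay(im['top'],'top',v[:3],*v[3:],(270,140,410,265),4.5,'pics/t2.png')
overlay(im['scene'],'scene',v[:3],*v[3:],(235,105,390,260),3.8,'pics/s2.png')
E
```

```text
[0.5814 0.0503 0.1206 0.0492 0.0296 1.3657] [[-1.5, -0.2], [-2.7, 0.7], [-2.9, -0.5], [-0.3, 0.9], [-0.0, -1.3], [-2.2, -0.2], [-0.2, 1.5], [2.8, 0.9], [-0.8, -0.3], [-0.5, 0.6]]
```

View pics/t2.png

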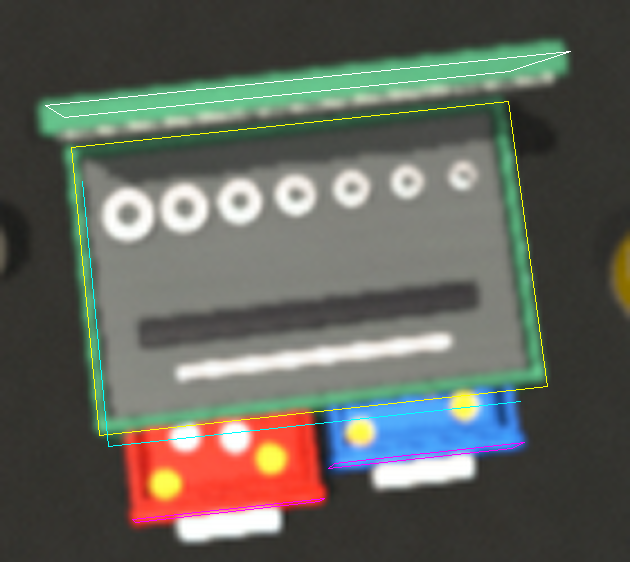

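View pics/s2.png

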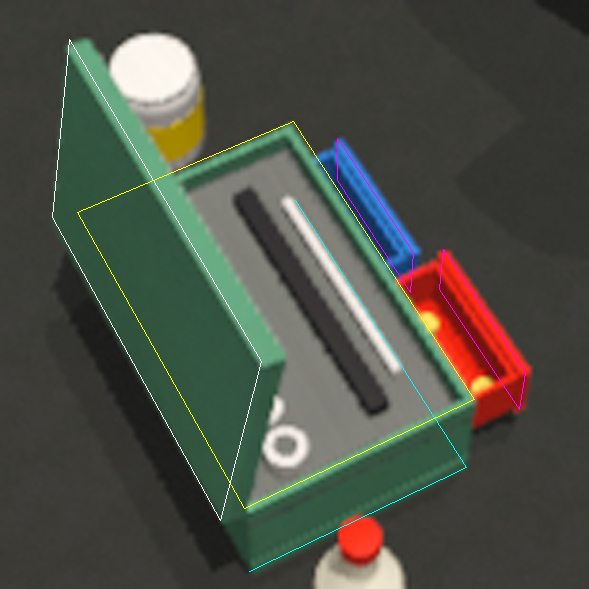

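The overlay matches to about 4 mm: chest near (0.580, 0.051), yaw about 0.126, red out 49 mm, blue out 30 mm and the lid at about 1.37 rad. With the fingers open, one can push each drawer, so I'm moving to the front of the chest.

>>> {"op": "drive_tool", "data": {
  "rows": [
    [0,0,0.034,3,-3.5,0,9.1],
    [0,0,0.1,6,-7,0,9.1],
    [0,0,0.17,9,-10.5,0,9.1],
    [0,0,0.24,12,-14,0,9.1],
    [0,0,0.31,15,-17.5,0,9.1],
    [0,0,0.343,18,-21,0,9.1],
    [0,0,0.343,21,-24.5,0,9.1],
    [0,0,0.343,24,-28,0,9.1],
    [0,0,0.343,27,-31.5,0,9.1],
    [0,0,0.343,30,-35,0,9.1]
  ]
}}

```text
clock: 2.33
ee_pos: [0.3587, -0.1064, 0.2363]
eef_rot: [0.0, 0.998, 0.062, 0.001]
wrist_force: [0.3, 0.1, 0.1]
finger_gap: 0.0909
gripper_force: 0.0
```

```bash
cat > w.py <<'E'
# where: TCP in chest frame, tool yaw, and shift in tool axes (cm) to a chest-frame goal
import sys; from h import *
from scipy.spatial.transform import Rotation as Ro
p=(.580,.051,.126); s=status.observe(); q=s['eef_rot']; R=Ro.from_quat([q[1],q[2],q[3],q[0]]).as_matrix()
e=s['ee_pos']; c,sn=np.cos(p[2]),np.sin(p[2]); d=e[:2]-p[:2]
print('t',round(s['clock'],2),'chest',(c*d+sn*np.array([d[1],-d[0]])).round(4),'z',round(e[2],4),'yaw',round(np.arctan2(R[1,0],R[0,0]),4),'tz',R[:,2].round(3),'F',s['wrist_force'].round(1))
if len(sys.argv)>3: print('shift cm',(100*R.T@(ch(p,[float(a) for a in sys.argv[1:4]])-e)).round(1))
E
python3 w.py -.19 0 .068
```

```text
t 2.33 chest [-0.2393 -0.1283] z 0.2363 yaw 0.1251 tz [ 0.001 -0.    -1.   ] F [0.3 0.1 0.1]
shift cm [  4.9 -12.8  16.8]
```

>>> {"op": "drive_tool", "data": {
  "rows": [
    [0,0,0,0.9,-2.2,0,9.1],
    [0,0,0,1.7,-4.4,2,9.1],
    [0,0,0,2.6,-6.6,5,9.1],
    [0,0,0,3.4,-8.8,8,9.1],
    [0,0,0,3.4,-8.8,11,9.1],
    [0,0,0,3.4,-8.8,13.5,9.1],
    [0,0,0,3.4,-8.8,15.5,9.1],
    [0,0,0,3.4,-8.8,16.8,9.1],
    [0,0,0,3.4,-8.8,16.8,9.1],
    [0,0,0,3.4,-8.8,16.8,9.1]
  ]
}}

```text
clock: 3.17
ee_pos: [0.3814, -0.0167, 0.0678]
eef_rot: [-0.0, 0.998, 0.063, -0.001]
wrist_force: [0.7, 0.2, 0.3]
finger_gap: 0.0909
gripper_force: 0.0
```

```bash
python3 w.py -.101 0 .068
python3 - <<'E'
from h import *
cv2.imwrite('pics/t3.png',cv2.resize(cv2.cvtColor(capture('top')[150:330,240:440],cv2.COLOR_RGB2BGR),None,fx=3,fy=3,interpolation=cv2.INTER_CUBIC))
E
```

```text
t 3.17 chest [-0.2056 -0.0422] z 0.0678 yaw 0.1258 tz [-0.001  0.    -1.   ] F [0.7 0.2 0.3]
shift cm [10.5 -4.2 -0. ]
```

View pics/t3.png

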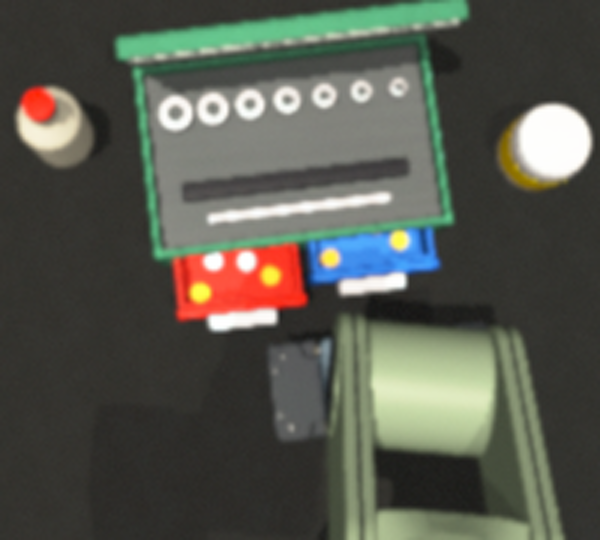

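The picture shows the gripper about 4 cm too far to the right, in front of the blue drawer, and short of the drawers. I'll shift left, then push forward.

>>> {"op": "drive_tool", "data": {
  "rows": [
    [0,0,0,0,-1.5,0,9.1],
    [0,0,0,0,-3,0,9.1],
    [0,0,0,0,-4.2,0,9.1],
    [0,0,0,1,-4.2,0,9.1],
    [0,0,0,2.5,-4.2,0,9.1],
    [0,0,0,4,-4.2,0,9.1],
    [0,0,0,5,-4.2,0,9.1],
    [0,0,0,6,-4.2,0,9.1],
    [0,0,0,7,-4.2,0,9.1],
    [0,0,0,8,-4.2,0,9.1]
  ]
}}

```text
clock: 4.05
ee_pos: [0.4547, 0.0347, 0.0678]
eef_rot: [0.0, 0.998, 0.063, -0.002]
wrist_force: [-5.3, -1.4, 3.6]
finger_gap: 0.0909
gripper_force: 2.7
```

```bash
python3 w.py -.101 0 .068
```

```text
t 4.05 chest [-0.1264 -0.0004] z 0.0678 yaw 0.1255 tz [-0.004 -0.001 -1.   ] F [-5.3 -1.4  3.6]
shift cm [ 2.5 -0.  -0. ]
```

>>> {"op": "drive_tool", "data": {
  "rows": [
    [0,0,0,0.4,0,0,9.1],
    [0,0,0,0.8,0,0,9.1],
    [0,0,0,1.2,0,0,9.1],
    [0,0,0,1.5,0,0,9.1],
    [0,0,0,1.7,0,0,9.1],
    [0,0,0,1.9,0,0,9.1],
    [0,0,0,2.1,0,0,9.1],
    [0,0,0,2.1,0,0,9.1]
  ]
}}

```text
clock: 4.72
ee_pos: [0.4766, 0.0377, 0.0677]
eef_rot: [0.0, 0.998, 0.063, 0.0]
wrist_force: [-2.3, -1.1, -1.5]
finger_gap: 0.091
gripper_force: 1.5
```

```bash
python3 w.py -.101 0 .068
```

```text
t 4.72 chest [-0.1042 -0.0002] z 0.0677 yaw 0.1259 tz [ 0. -0. -1.] F [-2.3 -1.1 -1.5]
shift cm [ 0.3 -0.  -0. ]
```

>>> {"op": "drive_tool", "data": {
  "rows": [
    [0,0,0,0.15,0,0,9.1],
    [0,0,0,0.3,0,0,9.1],
    [0,0,0,0.45,0,0,9.1],
    [0,0,0,0.45,0,0,9.1]
  ]
}}

```text
clock: 5.05
ee_pos: [0.4811, 0.0383, 0.0678]
eef_rot: [0.0, 0.998, 0.063, 0.0]
wrist_force: [-3.2, -1.6, -2.4]
finger_gap: 0.0909
gripper_force: 1.6
```

>>> {"op": "drive_tool", "data": {
  "rows": [
    [0,0,0,0.1,0,0,9.1],
    [0,0,0,0.2,0,0,9.1],
    [0,0,0,0.3,0,0,9.1],
    [0,0,0,0.3,0,0,9.1]
  ]
}}

```text
clock: 5.38
ee_pos: [0.4816, 0.0383, 0.0678]
eef_rot: [0.0, 0.998, 0.064, -0.003]
wrist_force: [-9.2, -2.2, 4.1]
finger_gap: 0.0909
gripper_force: 4.7
```

>>> {"op": "drive_tool", "data": {
  "rows": [
    [0,0,0,0.15,0,0,9.1],
    [0,0,0,0.3,0,0,9.1],
    [0,0,0,0.3,0,0,9.1]
  ]
}}

```text
clock: 5.63
ee_pos: [0.4816, 0.0383, 0.0679]
eef_rot: [0.001, 0.998, 0.064, -0.006]
wrist_force: [-16.9, -4.1, 12.3]
finger_gap: 0.0912
gripper_force: 8.4
```

```bash
python3 -c "
from h import *
s=status.observe();print(s['wrist_force'],s['moment'])"; python3 w.py
```

```text
[-16.91044291  -4.14630079  12.31926079] [-0.11548331  2.22484143  0.73656423]
t 5.63 chest [-0.0992 -0.0002] z 0.0679 yaw 0.1288 tz [-0.011 -0.002 -1.   ] F [-16.9  -4.1  12.3]
```

The moment shows the red drawer taking nearly all the load. I'll back off and turn the tool so the blue finger goes further.

>>> {"op": "drive_tool", "data": {
  "rows": [
    [0,0,0,-0.4,0,0,9.1],
    [0,0,-0.03,-0.3,0,0,9.1],
    [0,0,-0.06,-0.2,0,0,9.1],
    [0,0,-0.06,-0.1,0,0,9.1],
    [0,0,-0.06,0,0,0,9.1],
    [0,0,-0.06,0,0,0,9.1]
  ]
}}

```text
clock: 6.13
ee_pos: [0.4793, 0.0376, 0.0678]
eef_rot: [0.0, 0.996, 0.091, -0.008]
wrist_force: [-21.7, -7.3, 15.5]
finger_gap: 0.0908
gripper_force: 11.3
```

```bash
python3 -c "
from h import *
s=status.observe();print(s['wrist_force'],s['moment'])"; python3 w.py
```

```text
[-21.65453623  -7.30423004  15.4935068 ] [-1.85828374  2.77058276 -1.29186893]
t 6.13 chest [-0.1016 -0.0007] z 0.0678 yaw 0.182 tz [-0.016 -0.002 -1.   ] F [-21.7  -7.3  15.5]
```

>>> {"op": "drive_tool", "data": {
  "rows": [
    [0,0,0,-1.5,0,0,9.1],
    [0,0,0.03,-4,0,0,9.1],
    [0,0,0.055,-7,0,-2,7],
    [0,0,0.055,-9,0,-5,5],
    [0,0,0.055,-9,0,-8.5,3],
    [0,0,0.055,-9,0,-12,0],
    [0,0,0.055,-9,0,-15.5,0],
    [0,0,0.055,-9,0,-19,0],
    [0,0,0.055,-9,0,-22.5,0],
    [0,0,0.055,-9,0,-26,0]
  ]
}}

```text
clock: 6.97
ee_pos: [0.3999, 0.0227, 0.3312]
eef_rot: [-0.0, 0.998, 0.065, 0.004]
wrist_force: [1.2, 0.2, -0.8]
finger_gap: 0.0403
gripper_force: 0.0
```

```bash
python3 w.py
python3 - <<'E'
from ov import *
im={n:capture(n) for n in('scene','top')}
p=(.580,.051,.128)
overlay(im['top'],'top',p,0,0,1.3657,(260,140,420,265),3.5,'pics/t4.png')
overlay(im['scene'],'scene',p,0,0,1.3657,(235,105,390,260),3.5,'pics/s4.png')
a,b=cv2.imread('pics/t4.png'),cv2.imread('pics/s4.png');h=max(a.shape[0],b.shape[0])
pad=lambda m:cv2.copyMakeBorder(m,0,h-m.shape[0],0,0,cv2.BORDER_CONSTANT)
c=np.hstack([pad(a),pad(b)]);cv2.imwrite('pics/c4.png',cv2.resize(c,None,fx=800/c.shape[1],fy=800/c.shape[1],interpolation=cv2.INTER_AREA))
obs=[]
for n in im:
  r=landmark_of('lid_edge',n)
  if r: obs.append((n,r[0]['point']))
print(obs,tri(obs))
E
```

```text
t 6.97 chest [-0.1823 -0.0054] z 0.3312 yaw 0.1309 tz [ 0.007  0.001 -1.   ] F [ 1.2  0.2 -0.8]
[('scene', [275.6, 154.8]), ('top', [340.3, 154.1])] (array([0.65232169, 0.05511424, 0.27189149]), [0.0026, 0.0026])
```

View pics/c4.png

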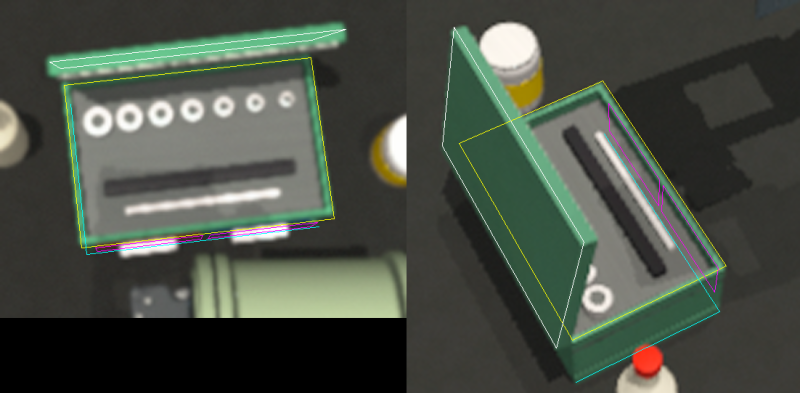

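Both drawers are flush with the front, and the lid fits at about 1.37 rad. Next I go over and behind it.

>>> {"op": "drive_tool", "data": {
  "rows": [
    [0,0,0,1.5,0,-1,0],
    [0,0,0,4,-0.2,-2,0],
    [0,0,0,7,-0.5,-3,0],
    [0,0,0,10,-0.5,-3,0],
    [0,0,0,13.5,-0.5,-3,0],
    [0,0,0,17,-0.5,-3,0],
    [0,0,0,20.5,-0.5,-3,0],
    [0,0,0,24,-0.5,-3,0],
    [0,0,0,27.5,-0.5,-3,0],
    [0,0,0,30.5,-0.5,-3,0]
  ]
}}

```text
clock: 8.0
ee_pos: [0.7024, 0.0677, 0.3551]
eef_rot: [-0.0, 0.998, 0.065, -0.001]
wrist_force: [0.1, 0.6, -0.2]
finger_gap: 0.0004
gripper_force: 0.0
```

>>> {"op": "drive_tool", "data": {
  "rows": [
    [0,0,0,0,0,0,0],
    [0,0,0,0,0,0,0]
  ]
}}

```text
clock: 8.17
ee_pos: [0.7012, 0.0674, 0.3538]
eef_rot: [-0.0, 0.998, 0.065, -0.002]
wrist_force: [-0.1, 0.3, 0.6]
finger_gap: 0.0004
gripper_force: 0.0
```

```bash
python3 w.py .12 0 .257
```

```text
t 8.17 chest [0.1223 0.0011] z 0.3538 yaw 0.131 tz [-0.005 -0.    -1.   ] F [-0.1  0.3  0.6]
shift cm [-0.2  0.1  9.7]
```

>>> {"op": "drive_tool", "data": {
  "rows": [
    [0,0,0,0,0,1.5,0],
    [0,0,0,0,0,4,0],
    [0,0,0,0,0,6.5,0],
    [0,0,0,0,0,8.5,0],
    [0,0,0,0,0,9.7,0],
    [0,0,0,0,0,9.7,0]
  ]
}}

```text
clock: 8.67
ee_pos: [0.6972, 0.0669, 0.2576]
eef_rot: [0.0, 0.998, 0.065, -0.003]
wrist_force: [-1.3, -0.6, -0.6]
finger_gap: 0.0004
gripper_force: 0.0
```

```bash
python3 w.py .12 0 .257
python3 - <<'E'
from h import *
for th in np.arange(1.4,-.01,-.1):
    X=lidpt(th,.14,0); print(round(th,2),'tcp chest x',round(X[0]+.016,4),'z',round(X[2]+.022,4))
E
```

```text
t 8.67 chest [0.1183 0.001 ] z 0.2576 yaw 0.1307 tz [-0.007 -0.001 -1.   ] F [-1.3 -0.6 -0.6]
shift cm [0.2 0.1 0.1]
1.4 tcp chest x 0.0949 z 0.261
1.3 tcp chest x 0.0809 z 0.2597
1.2 tcp chest x 0.067 z 0.257
1.1 tcp chest x 0.0535 z 0.2529
1.0 tcp chest x 0.0405 z 0.2475
0.9 tcp chest x 0.0281 z 0.2409
0.8 tcp chest x 0.0164 z 0.233
0.7 tcp chest x 0.0055 z 0.224
0.6 tcp chest x -0.0044 z 0.2139
0.5 tcp chest x -0.0132 z 0.2029
0.4 tcp chest x -0.0209 z 0.1911
0.3 tcp chest x -0.0274 z 0.1786
0.2 tcp chest x -0.0326 z 0.1655
0.1 tcp chest x -0.0365 z 0.1519
-0.0 tcp chest x -0.039 z 0.138
```

>>> {"op": "drive_tool", "data": {
  "rows": [
    [0,0,0,-1,0,0,0],
    [0,0,0,-2,0,0,0],
    [0,0,0,-3,0,0,0],
    [0,0,0,-3.9,0,0,0],
    [0,0,0,-4.8,0,0,0],
    [0,0,0,-5.7,0,0.2,0],
    [0,0,0,-6.5,0,0.4,0],
    [0,0,0,-7.3,0,0.7,0],
    [0,0,0,-8.1,0,1.0,0],
    [0,0,0,-8.8,0,1.4,0]
  ]
}}

```text
clock: 9.5
ee_pos: [0.6125, 0.0555, 0.2478]
eef_rot: [0.0, 0.998, 0.065, 0.001]
wrist_force: [3.2, 0.3, 0.2]
finger_gap: 0.0004
gripper_force: 1.6
```

```bash
python3 w.py
python3 - <<'E'
from h import *
r=None
obs=[]
for n in ('top','scene'):
    im=capture(n); 
    r=landmark_of('lid_edge',n)
    if r: obs.append((n,r[0]['point'])); print(n,r[0])
    cv2.imwrite(f'pics/5{n}.png',cv2.cvtColor(im[100:270,230:430],cv2.COLOR_RGB2BGR))
if len(obs)==2: print(tri(obs))
a,b=cv2.imread('pics/5top.png'),cv2.imread('pics/5scene.png')
cv2.imwrite('pics/5.png',cv2.resize(np.hstack([a,b]),(800,340),interpolation=cv2.INTER_CUBIC))
E
```

```text
t 9.5 chest [0.0328 0.0004] z 0.2478 yaw 0.1308 tz [ 0.002  0.    -1.   ] F [3.2 0.3 0.2]
top {'point': [342.1, 188.0], 'score': 0.73}
```

View pics/5.png

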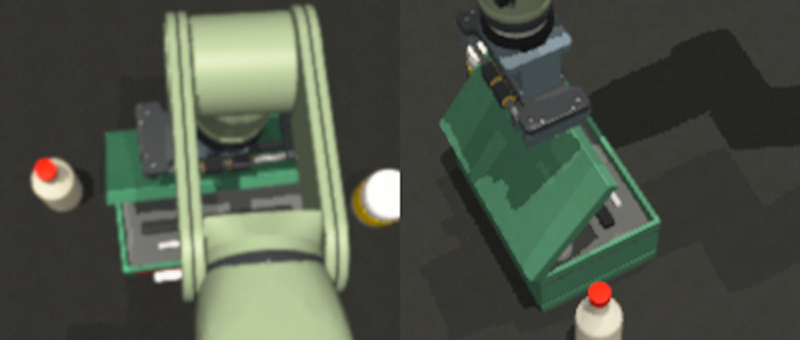

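The fingertip is pushing the lid from behind and it stands at about 0.93 rad, with 3 N on the tip. I'll continue along the arc.

>>> {"op": "drive_tool", "data": {
  "rows": [
    [0,0,0,-0.5,0,0.4,0],
    [0,0,0,-1.1,0,0.9,0],
    [0,0,0,-1.6,0,1.5,0],
    [0,0,0,-2.2,0,2.0,0],
    [0,0,0,-2.7,0,2.5,0],
    [0,0,0,-3.2,0,3.0,0],
    [0,0,0,-3.7,0,3.5,0],
    [0,0,0,-4.2,0,4.0,0],
    [0,0,0,-4.6,0,4.6,0],
    [0,0,0,-5.0,0,5.2,0]
  ]
}}

```text
clock: 10.53
ee_pos: [0.563, 0.0491, 0.1943]
eef_rot: [0.0, 0.998, 0.065, 0.0]
wrist_force: [2.9, -0.3, 1.3]
finger_gap: 0.0006
gripper_force: 1.2
```

```bash
python3 w.py
```

```text
t 10.53 chest [-0.0171  0.0002] z 0.1943 yaw 0.1308 tz [ 0. -0. -1.] F [ 2.9 -0.3  1.3]
```

>>> {"op": "drive_tool", "data": {
  "rows": [
    [0,0,0,-0.4,0,0.6,0],
    [0,0,0,-0.8,0,1.2,0],
    [0,0,0,-1.1,0,1.8,0],
    [0,0,0,-1.4,0,2.4,0],
    [0,0,0,-1.6,0,3.0,0],
    [0,0,0,-1.8,0,3.6,0],
    [0,0,0,-2.0,0,4.2,0],
    [0,0,0,-2.1,0,4.7,0],
    [0,0,0,-2.2,0,5.1,0],
    [0,0,0,-2.2,0,5.4,0]
  ]
}}

```text
clock: 11.37
ee_pos: [0.5407, 0.0462, 0.1403]
eef_rot: [0.0, 0.998, 0.065, -0.001]
wrist_force: [-0.6, 0.2, 1.9]
finger_gap: 0.0004
gripper_force: 1.1
```

>>> {"op": "drive_tool", "data": {
  "rows": [
    [0,0,0,0,0,0.15,0],
    [0,0,0,0,0,0.3,0],
    [0,0,0,0,0,0.4,0],
    [0,0,0,0,0,0.4,0]
  ]
}}

```text
clock: 11.7
ee_pos: [0.5405, 0.0461, 0.1382]
eef_rot: [0.0, 0.998, 0.065, -0.001]
wrist_force: [-4.7, -1.6, 11.2]
finger_gap: 0.0001
gripper_force: 5.5
```

```bash
python3 w.py
```

```text
t 11.7 chest [-0.0398  0.0001] z 0.1382 yaw 0.1309 tz [-0.002 -0.    -1.   ] F [-4.7 -1.6 11.2]
```

>>> {"op": "drive_tool", "data": {
  "rows": [
    [0,0,0,0,0,0.15,0],
    [0,0,0,0,0,0.3,0],
    [0,0,0,0,0,0.3,0]
  ]
}}

```text
clock: 11.95
ee_pos: [0.5405, 0.0461, 0.1381]
eef_rot: [0.0, 0.998, 0.065, -0.0]
wrist_force: [-10.9, -0.9, 27.0]
finger_gap: 0.0004
gripper_force: 14.0
```

>>> {"op": "drive_tool", "data": {
  "rows": [
    [0,0,0,0,0,-0.5,0],
    [0,0,0,0,0,-1.5,0],
    [0,0,0,0,0,-3.5,0],
    [0,0,0,0,0,-6,0],
    [0,0,0,-3,0,-9,0],
    [0,0,0,-6,0,-12,0],
    [0,0,0,-10,0,-14,0],
    [0,0,0,-14,0,-16,0],
    [0,0,0,-17,0,-16,0],
    [0,0,0,-17,0,-16,0]
  ]
}}

```text
clock: 12.78
ee_pos: [0.3674, 0.0236, 0.2954]
eef_rot: [0.0, 0.998, 0.065, -0.0]
wrist_force: [-0.6, -0.2, 0.3]
finger_gap: 0.0003
gripper_force: 0.0
```

```bash
python3 w.py
python3 - <<'E'
from ov import *
im={n:capture(n) for n in('scene','top')}
p=(.580,.051,.130)
overlay(im['top'],'top',p,0,0,0,(250,140,430,265),3,'pics/t6.png')
overlay(im['scene'],'scene',p,0,0,0,(235,125,390,290),3,'pics/s6.png')
a,b=cv2.imread('pics/t6.png'),cv2.imread('pics/s6.png');h=max(a.shape[0],b.shape[0])
pad=lambda m:cv2.copyMakeBorder(m,0,h-m.shape[0],0,0,cv2.BORDER_CONSTANT)
c=np.hstack([pad(a),pad(b)]);cv2.imwrite('pics/c6.png',cv2.resize(c,None,fx=800/c.shape[1],fy=800/c.shape[1],interpolation=cv2.INTER_AREA))
E
```

```text
t 12.78 chest [-0.2144 -0.0005] z 0.2954 yaw 0.1306 tz [-0.001 -0.    -1.   ] F [-0.6 -0.2  0.3]
```

View pics/c6.png

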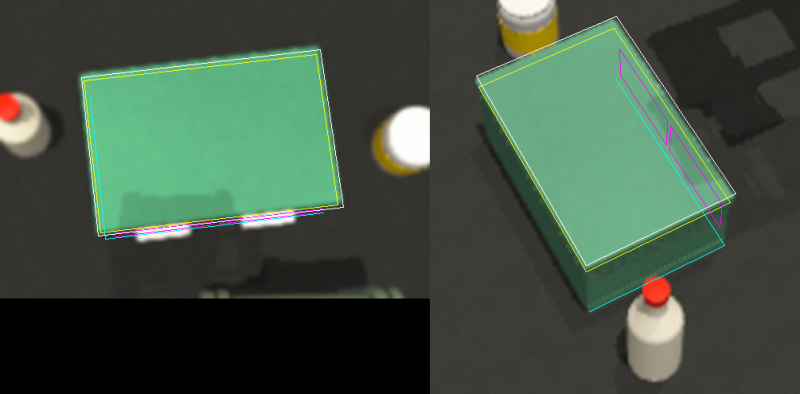

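The picture shows the lid lying level on its shut outline. Only the two white pulls stick out past the front, and the bottle and tin haven't moved. Handing in.

```bash
python3 -c "
from workcell import order; print(order.hand_in())"
```

```text
the job is handed in; nothing more can be done
None
```

I pushed both drawers home, then swung the lid gently down until it was shut, and handed the job in at about 12.8 s of the 56 s allowed. The final picture shows everything flush and the bottle and tin in place; the hammer was outside that crop but never approached. The hand-in returned no verdict.

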